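# Empty the deburring tumbler into its tray

## Robot

A 7-joint arm with a two-finger parallel gripper is mounted at the origin on the work surface. World frame = base frame: x ahead of the robot, y to its left, z up, the work surface at z = 0. Lengths are in m, angles in rad, forces in N, time in s.
With the tool pointing down it reaches from about 0.375 to 0.925 m from the base axis. Payload 3.1 kg.
Tool frame: the origin (TCP) lies midway between the tips of the shut fingers; the grasp point (between the pads) lies 19 mm behind it (manip.grip_depth is the distance from the TCP to the grasp point, in m); z points along the fingers, y is the line along which they close (so a half turn about z gives the same grasp; the last joint's range is limited). The gripper opens to 85 mm and grips with 20 to 120 N. Pads are 22 mm wide; open, the fingers measure 114 mm over their backs; the gripper's body (76 mm by 85 mm) begins 54 mm behind the grasp point. The pads swing forward as they close: fully open they stand 13 mm farther back than shut.
Start: joints at [-1.397, 0.383, 0.044, 1.598, -0.018, 1.161, -0.05], TCP at [0.174, 0.626, 0.209] pointing down, gripper open.
Joint ranges: [-2.61, 2.61], [-0.41, 2.15], [-1.48, 1.57], [0, 2.5], [-1.57, 4.71], [0.05, 1.97], [-2.85, 2.85]. Speed limits (rad/s): [2.79, 2.79, 3.14, 3.14, 3.14, 3.14, 3.14].

## Interface

Orientations are given as a rotation vector (axis times angle).
In Python, from cell import manip, viewer, job gives the robot as it stands.
- The arm moves only by the tool servo_tool, never from a script. Its argument "series" is a list of rows, each a list of 2 entries, a list of its own where there are three numbers: the shift along the world's x, y, z in mm, then the turn about the world's z in rad. A call has 1 to 5 rows; each row shifts and turns the commanded pose from where the row before left it; what a row does not reach is not made up. A row lasts 1/8 s, in which the tool goes at most 62.5 mm and 10.7 degrees, less where a joint would pass 70% of its speed; a pose out of reach is approached as far as the arm can. A call with a gripper value outside its range is refused whole. "fingers" is the opening, from 0 (shut) to 1 (fully open), set as the call begins (left out, the last holds). The fingers move at their own pace and stop on an object; "newtons" is the grip in N (left out, the last holds). Time passes only in rows, so rows that do not move let the fingers close. It gives the time, the measured TCP pose, the force, the opening and the grip force at its end, in the units of the state.
- manip.observe(): the state, without advancing time (a new reading comes with each control period).
- viewer.get_image(name): name is "scene" or "top" or "wrist"; returns a dict with "image" (420x560x3 uint8, red, green, blue), "fov_y" (degrees; the focal length in pixels is half the picture's height over the tangent of half this angle, whatever the lens; pixels are square), "cx", "cy" (the principal point, pixels), "dist" ([k1, k2, p1, p2, k3] as OpenCV has them; the pictures are not rectified), "origin" and "attitude" of the camera in the world. Camera axes: x right, y down, z forward; pixel columns grow to the right and rows downward; lengths in m; the calibration is good to about 2 mm. A picture is of the moment at which its call begins. There is no depth.
- job.hand_in(): hands the job in; it is judged then, once.
The state is a dict: "clock": time; "joint_positions": joint angles; "qd": joint speeds; "joint_efforts": joint torques, N m; "tcp_pos": TCP position; "eef_rot": TCP orientation; "ft_force": force on the tool from outside, world axes, zero at the start; "torque": the same for the moment, N m; "finger_gap": opening from 0.0 (shut) to 1.0 (fully open); "grasp_force": force on a finger pad.
Only numpy, scipy, OpenCV 4.12 (cv2) and the standard library are available. Lean on these libraries where they do the work, as an engineer would, in place of code of your own. Each camera call takes 0.05 s, during which the arm holds its last target. There are 200 camera calls.

## Task

The deburring tumbler has finished three tube ends. Lift the loose lid off its drum by the knob and lay it flat, knob up, on the green mat without dropping it, then tip the drum steadily by its red handle to 130 degrees until the three tube ends have slid out into the tray beneath. Bring the drum back fully level, let go, and leave everything else on the bench where it is.

Things in the scene. Friction and masses are not known exactly. Their poses are not given: they have to be found in the camera images.
- tumbler: Bench tilting-drum tumbler, grey frame, fixed. Origin on the bench midway between its cheeks; the tilt axis runs along its own x, 200 mm up. It pours towards its -y; handle on its +y side. Cheeks and feet at x = +-93 to +-123 mm, y -80 to 75 mm, 231 mm high; on the +x cheek a switch box (to x 159, z 113 mm) and a white quadrant, radius 53 mm, tick every 10 degrees, the 130 tick red.
- drum (a joint): Tilt of the drum about the trunnion, rad: 0 = level (mouth straight up, a stop), positive = tipped towards the tumbler's -y; 2.27 = 130 degrees; end stop at 2.70. Friction brake: it stays where it is left; turning takes about 5 to 10 N at the handle.
- drum_mouth (a point): Centre of the drum's mouth, on the drum's axis 60 mm from the tilt axis (260 mm above the bench when level); z points out of the mouth. Blue drum: outside radius 80 mm at the rim, 62 mm at its closed end, 120 mm deep, wall 4 mm. A yoke (182 mm wide) and gear motor hang below it to 113 mm from the tilt axis.
- drum_handle (a point): Middle of the red handle grip: round bar 17 mm thick, 110 mm long, parallel to the tumbler's x, 140 mm from the tilt axis; it turns with the drum: at tilt a it is at tumbler (0, 140 cos a, 200 + 140 sin a) mm, so straight behind when level. 51 mm free between it and the level drum's rim; 12 mm arms join the bar to the yoke at x = +-88 mm.
- lid: Loose round lid on the drum: blue plate 168 mm across, 6.5 mm thick, with a plug 136 mm across and 10 mm deep below it that sits loosely in the mouth (about 6 mm play each way). Origin at the centre of the plug's underside, z up to the knob; on the closed drum the origin is 250 mm above the bench. 0.3 kg.
- lid_knob (a point): Centre of the lid's black round knob, 47 mm above the lid's origin; knob 32 mm across and 26 mm high (34 to 60 mm above the origin) on a 16 mm stem.
- mat: Green rubber mat 170 x 170 x 4 mm, fixed flat on the bench, where the lid is laid; origin at the centre of its underside. It lies at any one of four places, two to the left and two to the right of the tumbler; the spool, red bin and spray can stand at the other three.
- tray: Aluminium tray 186 x 270 mm (its x, y), 60 mm high, walls 3 mm, fixed, standing between the tumbler's cheeks and out in front of them; origin at the centre of its underside.
- round_a_mid (a point): Centre of a round steel tube end, 30 mm across, 65 mm long, 0.12 kg, z along the tube; stands in the drum at the start.
- round_b_mid (a point): Centre of a second, identical round tube end.
- square_c_mid (a point): Centre of a square steel tube end, 28 x 28 mm, 65 mm long, 0.12 kg; stands in the drum at the start.
- spool: Bystander: flanged pipe stub standing on its flange, 130 mm across, 98 mm high. Origin: centre of its underside, like all below.
- stub_bin: Bystander: red offcut bin 145 x 110 mm, 70 mm high.
- magnet_square: Bystander: red magnetic welding square lying flat, about 130 x 120 mm, 24 mm high.
- spray_can: Bystander: spray can, 66 mm across, 190 mm high.
- wire_brush: Bystander: wire brush 220 mm long along its x, 20 mm high.
- locking_pliers: Bystander: locking pliers 190 mm long along its x, 18 mm high.
- chipping_hammer: Bystander: chipping hammer 250 mm long along its x, 26 mm high.
Not all that is in view belongs to the job. Leave any purple or turquoise look-alike of the lid alone.

How it is judged:
By the outcome, as a careful person would: the job done as asked, in the order asked, and still so for the second after the job is handed in, with the robot touching nothing.
It also fails if it takes over 72 s, if anything falls off the work surface, if the arm or the gripper's body presses on something with over 40 N, if the wrist force passes 120 N, or if a joint passes its speed limit or range.

## Working session

There is one attempt and no reset: what is moved stays moved. The work goes in short steps, Python scripts to look and compute and a tool call to move; the robot and the scene stay as the last step left them, time stands still between calls to the robot, and variables do not carry over. Pictures are saved under pics/ and viewed, at most 11 in all, crops included, and the job is handed in when it is done.

Besides the shell and the picture viewer there is one more tool, called after "Call:" as name(argument=value, ...), one argument or row to a line, values as JSON. servo_tool: Moves the arm, as the interface text tells. Its arguments: {"type":"object","properties":{"series":{"type":"array","items":{"type":"array"}},"fingers":{"type":"number"},"newtons":{"type":"number"}},"required":["series"]}

```bash
mkdir -p pics; ls; cat > h.py <<'E'
import numpy as np, cv2
from cell import manip, viewer, job
from scipy.spatial.transform import Rotation as R
def grab(n):
    d=viewer.get_image(n); im=d["image"]; h=im.shape[0]
    f=h/2/np.tan(np.radians(d["fov_y"])/2)
    K=np.array([[f,0,d["cx"]],[0,f,d["cy"]],[0,0,1]])
    A=np.array(d["attitude"],float)
    M=A if A.shape==(3,3) else R.from_rotvec(A).as_matrix() if A.size==3 else R.from_quat(A).as_matrix()
    return dict(im=im,K=K,dist=np.array(d["dist"],float),o=np.array(d["origin"]),M=M,raw=A)
def ray(c,p):
    u=cv2.undistortPoints(np.array(p,float).reshape(-1,1,2),c["K"],c["dist"]).reshape(-1,2)
    return np.c_[u,np.ones(len(u))]@c["M"].T
def plane(c,p,z):
    r=ray(c,p); return c["o"]+r*((z-c["o"][2])/r[:,2])[:,None]
def proj(c,P):
    P=np.array(P,float).reshape(-1,3)
    q=(P-c["o"])@c["M"]
    return cv2.projectPoints(q,np.zeros(3),np.zeros(3),c["K"],c["dist"])[0].reshape(-1,2)
def save(c,n): cv2.imwrite("pics/"+n,c["im"][:,:,::-1])
E
python3 - <<'E'
from h import *
for n in("scene","top"):
    c=grab(n); save(c,n+"0.png"); print(n,c["o"],c["raw"],c["K"][0,0],c["dist"])
s=manip.observe(); print({k:np.round(v,3).tolist() for k,v in s.items()}, manip.grip_depth)
E
```

```text
pics
scene [ 1.36414608 -0.55402498  1.09158236] [-2.08113792 -1.10735254  0.50720785] 455.6452452104432 [-0.09988499  0.          0.          0.          0.        ]
top [0.21803545 0.00642371 1.55229818] [-2.11210222  2.099666   -0.22450821] 428.77856955730743 [-0.13224451  0.          0.          0.          0.        ]
{'clock': 0.1, 'joint_positions': [-1.397, 0.384, 0.044, 1.599, -0.018, 1.161, -0.05], 'qd': [-0.002, -0.001, 0.001, -0.003, -0.002, -0.0, 0.0], 'joint_efforts': [0.003, -43.473, 1.029, -25.046, 0.011, 0.005, 0.0], 'tcp_pos': [0.174, 0.625, 0.208], 'eef_rot': [-0.425, -3.112, 0.004], 'ft_force': [-0.46, -0.482, -0.175], 'torque': [-0.025, 0.007, 0.043], 'grasp_force': 0.0, 'finger_gap': 0.999} 0.0187
```

View pics/scene0.png

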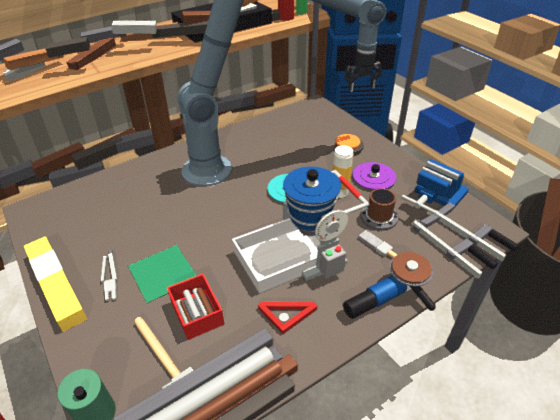

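View pics/top0.png

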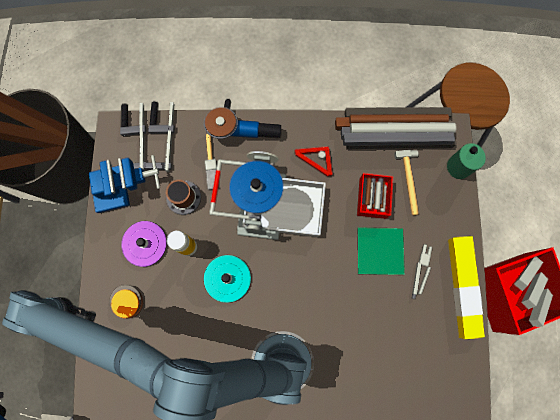

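The top view shows the blue lid on the drum at (256,185), the red handle at (216,185), the tray at (300,205) and the green mat at (381,251). Things that could be taken for the lid knob in the top view:
- Blue lid on the drum: (256,185). This is the one I choose.
- Purple lid: (140,243), a look-alike.
- Turquoise lid: (228,279), a look-alike.
- Orange roll: (125,302).

```bash
cat > m.py <<'E'
from h import *
T=grab("top");S=grab("scene")
def mask(c,lo,hi,box):
    hsv=cv2.cvtColor(c["im"],cv2.COLOR_RGB2HSV); m=cv2.inRange(hsv,lo,hi)
    k=np.zeros_like(m); x0,y0,x1,y1=box; k[y0:y1,x0:x1]=m[y0:y1,x0:x1]
    n,l,s,ce=cv2.connectedComponentsWithStats(k)
    i=1+np.argmax(s[1:,4]); return (l==i).astype(np.uint8), ce[i], s[i]
def tri(p,q):
    a,b=T["o"],S["o"];r=ray(T,[p])[0];s=ray(S,[q])[0]
    t=np.linalg.lstsq(np.c_[r,-s],b-a,rcond=None)[0]; P,Q=a+t[0]*r,b+t[1]*s
    return (P+Q)/2,np.linalg.norm(P-Q)
def rect(m): 
    c=max(cv2.findContours(m,0,1)[0],key=cv2.contourArea); return cv2.minAreaRect(c),c
kt=mask(T,(0,0,0),(179,255,55),(240,170,275,200)); ks=mask(S,(0,0,0),(179,255,55),(300,165,325,190))
print("knob px",kt[1:],ks[1:]); print("knob",tri(kt[1],ks[1]), plane(T,[kt[1]],.297))
lt=mask(T,(100,100,50),(125,255,255),(220,150,292,220)); c=rect(lt[0])[1]; el=cv2.fitEllipse(cv2.convexHull(c)); print("lid",el,plane(T,[el[0]],.2665))
ht=mask(T,(0,150,80),(8,255,255),(205,160,228,210)); hs=mask(S,(0,150,80),(8,255,255),(330,165,375,215))
for n,c,h in(("T",T,ht),("S",S,hs)):
    r,_=rect(h[0]); b=cv2.boxPoints(r); print("handle",n,r,h[2]); b=b[np.argsort(np.abs(b-b[0]).sum(1))]
    e=[(b[0]+b[1])/2,(b[2]+b[3])/2]; P=plane(c,e,.2); print(P.round(4).tolist(),P.mean(0).round(4),np.linalg.norm(P[0]-P[1]),np.degrees(np.arctan2(*(P[1]-P[0])[[1,0]])))
print("htri",tri(ht[1],hs[1]))
mt=mask(T,(60,120,40),(85,255,255),(350,220,412,282)); r,_=rect(mt[0]); B=plane(T,cv2.boxPoints(r),.004); print("mat",B.round(4).tolist(),B.mean(0),np.linalg.norm(np.diff(B,axis=0),axis=1))
a=cv2.resize(T["im"][140:250,130:330],None,fx=3,fy=3); b=cv2.resize(S["im"][140:250,250:410],None,fx=3,fy=3)
cv2.imwrite("pics/crop1.png",cv2.resize(np.hstack([a,b]),None,fx=.74,fy=.74)[:,:,::-1])
E
python3 m.py
```

```text
knob px (array([255.5       , 183.30263158]), array([251, 179,  10,  10,  76], dtype=int32)) (array([311.8452381 , 174.91666667]), array([307, 170,  10,  11,  84], dtype=int32))
knob (array([0.56295921, 0.08581447, 0.29750535]), np.float64(0.000968798819393961)) [[0.56336129 0.08626435 0.297     ]]
lid ((256.0033264160156, 186.45050048828125), (51.97166061401367, 53.526607513427734), 67.77974700927734) [[0.56163323 0.0864466  0.2665    ]]
handle T ((215.17117309570312, 186.03021240234375), (5.213559627532959, 31.86064338684082), 10.007980346679688) [211 170   9  33 151]
[[0.5275, 0.2315, 0.2], [0.6339, 0.2176, 0.2]] [0.5807 0.2245 0.2   ] 0.10731251737759744 -7.467320632247443
handle S ((349.0000305175781, 186.00001525878906), (26.870054244995117, 4.242640495300293), 45.0) [339 176  22  22 129]
[[0.5204, 0.2314, 0.2], [0.6248, 0.2195, 0.2]] [0.5726 0.2254 0.2   ] 0.10505826831787972 -6.4549295481718385
htri (array([0.57799067, 0.22401885, 0.20146016]), np.float64(0.0001453269328916464))
mat [[0.4764, -0.2742, 0.004], [0.4768, -0.4423, 0.004], [0.3079, -0.4343, 0.004], [0.3086, -0.2695, 0.004]] [ 0.39243086 -0.3550853   0.004     ] [0.1681003  0.169093   0.16473927]
```

View pics/crop1.png

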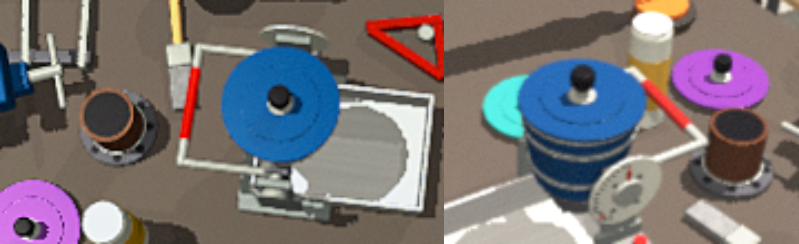

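The crop confirms the choice: the blue lid with the black knob sits on the striped drum (crop 280,100 and 582,80). The purple and turquoise lids lie on the bench.

Measured positions:
- **Knob:** (0.563, 0.086, 0.2975), with an expected height of 0.297.
- **Handle:** (0.579, 0.2245, 0.2015), 139.5 mm from the lid axis (140 expected).
- **Tumbler yaw:** about -7°.
- **Mat centre:** (0.392, -0.355).

All of these agree with the given sizes, so I'm moving.

Call:
servo_tool(
  series=[
    [[0,0,38],0.03],
    [[0,0,38],0.03],
    [[0,0,38],0.03],
    [[0,0,38],0.03],
    [[0,0,38],0.03],
  ],
  fingers=1,
  newtons=60,
)

```text
clock: 0.82
tcp_pos: [0.1744, 0.6258, 0.4]
eef_rot: [-0.19, -3.136, 0.001]
ft_force: [0.6, 0.8, -0.2]
finger_gap: 1.0
grasp_force: 0.0
```

Call:
servo_tool(
  series=[
    [[20,-27,0],0],
    [[20,-27,0],0],
    [[20,-27,0],0],
    [[20,-27,0],0],
    [[20,-27,0],0],
  ],
)

```text
clock: 1.45
tcp_pos: [0.2751, 0.49, 0.3989]
eef_rot: [-0.191, -3.136, 0.001]
ft_force: [-0.6, 0.3, -0.0]
finger_gap: 1.002
grasp_force: 0.0
```

Call:
servo_tool(
  series=[
    [[20,-27,0],0],
    [[20,-27,0],0],
    [[20,-27,0],0],
    [[20,-27,0],0],
    [[20,-27,0],0],
  ],
)

```text
clock: 2.08
tcp_pos: [0.3749, 0.355, 0.399]
eef_rot: [-0.191, -3.136, 0.0]
ft_force: [-0.2, 0.3, -0.2]
finger_gap: 1.001
grasp_force: 0.0
```

Call:
servo_tool(
  series=[
    [[20,-27,0],0],
    [[20,-27,0],0],
    [[20,-27,0],0],
    [[20,-27,0],0],
    [[20,-27,0],0],
  ],
)

```text
clock: 2.7
tcp_pos: [0.4749, 0.2201, 0.399]
eef_rot: [-0.191, -3.135, 0.0]
ft_force: [0.6, -0.7, 0.4]
finger_gap: 0.997
grasp_force: 0.0
```

Call:
servo_tool(
  series=[
    [[20,-27,0],0],
    [[20,-27,0],0],
    [[20,-27,0],0],
    [[20,-27,0],0],
    [[9,-27,0],0],
  ],
)

```text
clock: 3.32
tcp_pos: [0.564, 0.0851, 0.3987]
eef_rot: [-0.192, -3.135, 0.001]
ft_force: [-0.1, -0.7, 0.6]
finger_gap: 1.001
grasp_force: 0.0
```

Call:
servo_tool(
  series=[
    [[0,0,-30],0],
    [[0,0,-30],0],
    [[0,0,-30],0],
    [[0,0,-20],0],
    [[-1,1,-13],0],
  ],
)

```text
clock: 3.95
tcp_pos: [0.5617, 0.087, 0.2747]
eef_rot: [-0.191, -3.134, 0.001]
ft_force: [0.6, 0.1, -0.2]
finger_gap: 1.0
grasp_force: 0.0
```

Call:
servo_tool(
  series=[
    [[0,0,0],0],
    [[0,0,0],0],
    [[0,0,0],0],
    [[0,0,0],0],
    [[0,0,0],0],
  ],
  fingers=0,
  newtons=60,
)

```text
clock: 4.58
tcp_pos: [0.5634, 0.0869, 0.2778]
eef_rot: [0.192, 3.133, 0.001]
ft_force: [-1.6, -0.9, 5.7]
finger_gap: 0.328
grasp_force: 59.0
```

Call:
servo_tool(
  series=[
    [[0,0,0],0],
    [[0,0,0],0],
    [[0,0,0],0],
  ],
)

```text
clock: 4.95
tcp_pos: [0.5634, 0.0869, 0.2778]
eef_rot: [0.192, 3.133, 0.001]
ft_force: [-1.4, -1.1, 5.7]
finger_gap: 0.335
grasp_force: 59.0
```

Call:
servo_tool(
  series=[
    [[0,0,1],0],
    [[0,0,1],0],
    [[0,0,1],0],
    [[0,0,1],0],
    [[0,0,0],0],
  ],
  newtons=80,
)

```text
clock: 5.58
tcp_pos: [0.5613, 0.0874, 0.2789]
eef_rot: [-0.19, -3.133, 0.001]
ft_force: [0.6, -0.5, -3.7]
finger_gap: 0.317
grasp_force: 79.0
```

Call:
servo_tool(
  series=[
    [[0,0,2],0],
    [[0,0,2],0],
    [[0,0,2],0],
    [[0,0,0],0],
    [[0,0,0],0],
  ],
)

```text
clock: 6.2
tcp_pos: [0.5625, 0.0871, 0.2862]
eef_rot: [0.191, 3.136, 0.0]
ft_force: [-0.1, -0.4, -4.0]
finger_gap: 0.316
grasp_force: 79.1
```

```bash
python3 - <<'E'
from h import *
S=grab("scene");W=grab("wrist")
a=cv2.resize(S["im"][120:230,250:390],None,fx=3,fy=3); b=cv2.resize(W["im"],(440,330))
cv2.imwrite("pics/c2.png",cv2.resize(np.hstack([a[:330],b]),None,fx=.9,fy=.9)[:,:,::-1])
E
```

```text
(no output)
```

View pics/c2.png

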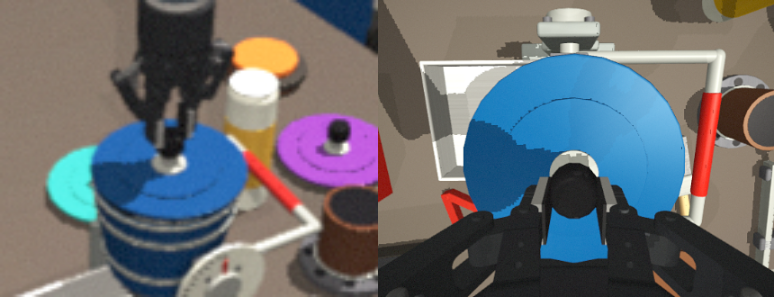

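The scene crop shows the black knob between the pads. The wrist half shows the lid level and free, and the measured force is about 3–4 N, which fits the lid's weight. I'm lifting it clear and carrying it to the mat.

Call:
servo_tool(
  series=[
    [[0,0,12],0],
    [[0,0,24],0],
    [[0,0,28],0],
    [[0,0,24],0],
    [[0,0,12],0],
  ],
)

```text
clock: 6.92
tcp_pos: [0.5634, 0.0871, 0.3887]
eef_rot: [0.191, 3.132, 0.002]
ft_force: [0.2, 1.0, -3.4]
finger_gap: 0.318
grasp_force: 79.3
```

Call:
servo_tool(
  series=[
    [[-4,-10,0],0],
    [[-6,-16,0],0],
    [[-8,-22,0],0],
    [[-8,-22,0],0],
    [[-8,-22,0],0],
  ],
)

```text
clock: 7.55
tcp_pos: [0.5275, -0.0074, 0.386]
eef_rot: [-0.194, -3.135, -0.0]
ft_force: [0.5, -0.5, -3.5]
finger_gap: 0.322
grasp_force: 79.3
```

Call:
servo_tool(
  series=[
    [[-9,-22,0],0],
    [[-9,-22,0],0],
    [[-9,-22,0],0],
    [[-9,-22,0],0],
    [[-9,-22,0],0],
  ],
)

```text
clock: 8.18
tcp_pos: [0.4829, -0.1163, 0.3862]
eef_rot: [0.191, 3.136, 0.0]
ft_force: [0.6, -0.1, -4.1]
finger_gap: 0.318
grasp_force: 79.3
```

Call:
servo_tool(
  series=[
    [[-9,-22,0],0],
    [[-9,-22,0],0],
    [[-9,-22,0],0],
    [[-9,-22,0],0],
    [[-9,-22,0],0],
  ],
)

```text
clock: 8.8
tcp_pos: [0.4377, -0.2263, 0.3862]
eef_rot: [0.191, 3.136, 0.0]
ft_force: [-0.1, 0.2, -4.4]
finger_gap: 0.318
grasp_force: 79.3
```

Call:
servo_tool(
  series=[
    [[-9,-22,0],0],
    [[-9,-22,0],0],
    [[-9,-22,0],0],
    [[-9,-22,0],0],
    [[-9,-22,0],0],
  ],
)

```text
clock: 9.43
tcp_pos: [0.3925, -0.3361, 0.3863]
eef_rot: [0.191, 3.135, 0.0]
ft_force: [-0.1, 0.7, -2.7]
finger_gap: 0.32
grasp_force: 79.3
```

Call:
servo_tool(
  series=[
    [[0,-12,0],0],
    [[0,-7,-20],0],
    [[0,0,-40],0],
    [[0,0,-40],0],
    [[0,0,-40],0],
  ],
)

```text
clock: 10.05
tcp_pos: [0.3934, -0.3541, 0.2453]
eef_rot: [0.19, 3.135, -0.0]
ft_force: [0.6, -0.7, -4.2]
finger_gap: 0.316
grasp_force: 79.3
```

Call:
servo_tool(
  series=[
    [[0,0,-45],0],
    [[0,0,-45],0],
    [[0,0,-45],0],
    [[0,0,-35],0],
    [[0,0,-20],0],
  ],
)

```text
clock: 10.68
tcp_pos: [0.3928, -0.3532, 0.0544]
eef_rot: [-0.189, -3.133, -0.002]
ft_force: [-0.4, 0.1, -4.0]
finger_gap: 0.317
grasp_force: 79.5
```

Call:
servo_tool(
  series=[
    [[0,0,-8],0],
    [[0,0,-5],0],
    [[0,0,-3],0],
    [[0,0,-2],0],
    [[0,0,0],0],
  ],
)

```text
clock: 11.3
tcp_pos: [0.3938, -0.3539, 0.0385]
eef_rot: [0.191, 3.135, -0.0]
ft_force: [-1.1, -0.5, -2.7]
finger_gap: 0.321
grasp_force: 79.5
```

Call:
servo_tool(
  series=[
    [[0,0,-2],0],
    [[0,0,-2],0],
    [[0,0,-1],0],
    [[0,0,-1],0],
    [[0,0,0],0],
  ],
)

```text
clock: 11.92
tcp_pos: [0.3934, -0.3538, 0.0321]
eef_rot: [-0.191, -3.136, -0.0]
ft_force: [-0.3, -0.1, -4.5]
finger_gap: 0.321
grasp_force: 79.5
```

Call:
servo_tool(
  series=[
    [[0,0,-1],0],
    [[0,0,0],0],
  ],
)

```text
clock: 12.18
tcp_pos: [0.3936, -0.3539, 0.0315]
eef_rot: [0.191, 3.136, 0.0]
ft_force: [-1.1, 2.0, 0.5]
finger_gap: 0.32
grasp_force: 80.0
```

Call:
servo_tool(
  series=[
    [[0,0,-1],0],
    [[0,0,0],0],
  ],
)

```text
clock: 12.42
tcp_pos: [0.3936, -0.3539, 0.0314]
eef_rot: [0.192, 3.135, 0.002]
ft_force: [-2.4, 3.6, 8.4]
finger_gap: 0.32
grasp_force: 81.0
```

Call:
servo_tool(
  series=[
    [[0,0,0],0],
    [[0,0,0],0],
    [[0,0,0],0],
    [[0,0,0],0],
  ],
  fingers=1,
)

```text
clock: 12.92
tcp_pos: [0.3936, -0.354, 0.0301]
eef_rot: [0.191, 3.136, -0.0]
ft_force: [0.7, -0.1, -0.2]
finger_gap: 0.995
grasp_force: 0.0
```

Call:
servo_tool(
  series=[
    [[0,0,10],0],
    [[0,0,25],0],
    [[0,0,40],0],
    [[0,0,50],0],
    [[0,0,60],0],
  ],
)

```text
clock: 13.55
tcp_pos: [0.3927, -0.3534, 0.2164]
eef_rot: [-0.192, -3.134, -0.001]
ft_force: [0.8, 0.1, 0.0]
finger_gap: 0.999
grasp_force: 0.0
```

Call:
servo_tool(
  series=[
    [[0,0,60],0],
    [[0,0,60],0],
    [[0,0,50],0],
    [[5,20,0],0],
    [[5,20,0],0],
  ],
)

```text
clock: 14.18
tcp_pos: [0.4032, -0.3144, 0.3864]
eef_rot: [0.195, 3.133, 0.0]
ft_force: [0.0, -0.2, -0.1]
finger_gap: 1.0
grasp_force: 0.0
```

```bash
python3 - <<'E'
from h import *
T=grab("top");S=grab("scene")
a=cv2.resize(T["im"][130:300,190:420],None,fx=1.75,fy=1.75)[:297]; b=cv2.resize(S["im"],(396,297))
cv2.imwrite("pics/c3.png",np.hstack([a,b])[:,:,::-1])
E
```

```text
(no output)
```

View pics/c3.png

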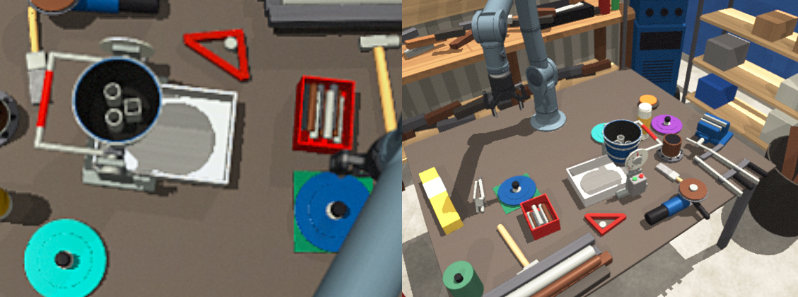

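The picture shows the lid lying flat, knob up, on the green mat (left half: 335,210). The drum is open with three tubes standing in it, and nothing else has moved. Next is the handle.

Call:
servo_tool(
  series=[
    [[9,27,0],0],
    [[9,27,0],0],
    [[9,27,0],0],
    [[9,27,0],0],
    [[9,27,0],0],
  ],
  fingers=0.65,
)

```text
clock: 14.9
tcp_pos: [0.4482, -0.1796, 0.3851]
eef_rot: [-0.194, -3.135, 0.0]
ft_force: [0.8, 0.3, -0.1]
finger_gap: 0.65
grasp_force: 0.0
```

Call:
servo_tool(
  series=[
    [[9,27,0],0],
    [[9,27,0],0],
    [[9,27,0],0],
    [[9,27,0],0],
    [[9,27,0],0],
  ],
)

```text
clock: 15.52
tcp_pos: [0.4937, -0.0447, 0.385]
eef_rot: [-0.194, -3.135, 0.001]
ft_force: [-0.2, 0.1, 0.5]
finger_gap: 0.649
grasp_force: 0.0
```

Call:
servo_tool(
  series=[
    [[9,27,0],0],
    [[9,27,0],0],
    [[9,27,0],0],
    [[9,27,0],0],
    [[9,27,0],0],
  ],
)

```text
clock: 16.15
tcp_pos: [0.5391, 0.0925, 0.3851]
eef_rot: [-0.192, -3.136, 0.0]
ft_force: [0.3, 0.3, -0.3]
finger_gap: 0.65
grasp_force: 0.0
```

Call:
servo_tool(
  series=[
    [[9,27,0],0],
    [[9,27,0],0],
    [[9,27,0],0],
    [[9,27,0],0],
    [[5,26,0],0],
  ],
)

```text
clock: 16.77
tcp_pos: [0.5799, 0.2271, 0.3848]
eef_rot: [-0.191, -3.136, 0.001]
ft_force: [0.7, -0.1, 0.4]
finger_gap: 0.645
grasp_force: 0.0
```

Call:
servo_tool(
  series=[
    [[0,0,-35],0],
    [[0,0,-35],0],
    [[0,0,-20],0],
    [[0,0,0],0],
  ],
)

```text
clock: 17.27
tcp_pos: [0.5781, 0.2256, 0.2929]
eef_rot: [-0.19, -3.132, 0.004]
ft_force: [0.2, -0.1, 0.4]
finger_gap: 0.648
grasp_force: 0.0
```

```bash
python3 - <<'E'
from h import *
W=grab("wrist"); save(W,"w4.png"); s=manip.observe(); print(s["tcp_pos"],s["eef_rot"])
print(proj(W,[[.579,.2245,.2],[.579+.0546,.2245-.0067,.2],[.579-.0546,.2245+.0067,.2]]))
E
```

```text
[0.57917936 0.22570337 0.29467145] [-1.90548097e-01 -3.13451653e+00  1.38528064e-03]
[[277.35086593 204.16500809]
 [277.22148284 271.10861453]
 [277.49488045 129.44278757]]
```

View pics/w4.png

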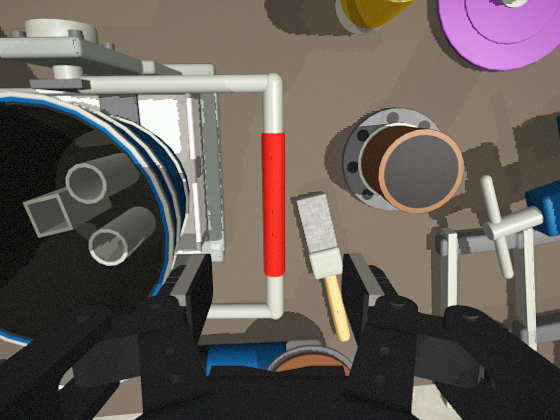

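The wrist view shows the red bar vertical at column 273 and the finger midline at about 277. The tool yaw is right, and a shift of -2 mm in y is needed. I'm descending and gripping.

Call:
servo_tool(
  series=[
    [[0,-2,-30],0],
    [[0,0,-35],0],
    [[0,0,-30],0],
    [[0,0,-20],0],
    [[0,0,-5],0],
  ],
)

```text
clock: 17.95
tcp_pos: [0.5794, 0.2233, 0.1748]
eef_rot: [-0.191, -3.135, 0.001]
ft_force: [-0.2, -0.0, -0.3]
finger_gap: 0.651
grasp_force: 0.0
```

Call:
servo_tool(
  series=[
    [[0,0,0],0],
    [[0,0,0],0],
    [[0,0,0],0],
    [[0,0,0],0],
    [[0,0,0],0],
  ],
  fingers=0,
  newtons=70,
)

```text
clock: 18.58
tcp_pos: [0.5806, 0.2225, 0.1772]
eef_rot: [0.192, 3.134, 0.001]
ft_force: [-1.5, -2.3, 5.2]
finger_gap: 0.157
grasp_force: 68.6
```

```bash
python3 - <<'E'
import numpy as np
a=np.radians(np.linspace(0,130,51)); d=140*(np.cos(a)-1)
P=np.round(np.c_[.122*d,.9925*d,140*np.sin(a)]); D=np.diff(P,axis=0).astype(int)
for k in range(0,50,5): print(k,[[r,0] for r in D[k:k+5].tolist()])
E
```

```text
0 [[[0, 0, 6], 0], [[0, -1, 7], 0], [[0, 0, 6], 0], [[0, -1, 6], 0], [[0, -2, 6], 0]]
5 [[[-1, -1, 7], 0], [[0, -2, 6], 0], [[0, -2, 6], 0], [[0, -2, 6], 0], [[-1, -3, 5], 0]]
10 [[[0, -3, 6], 0], [[0, -3, 6], 0], [[-1, -3, 5], 0], [[0, -4, 5], 0], [[-1, -4, 5], 0]]
15 [[[0, -4, 5], 0], [[-1, -4, 5], 0], [[0, -5, 4], 0], [[-1, -5, 4], 0], [[-1, -4, 4], 0]]
20 [[[0, -5, 4], 0], [[-1, -6, 4], 0], [[0, -5, 3], 0], [[-1, -6, 3], 0], [[-1, -5, 3], 0]]
25 [[[-1, -6, 2], 0], [[0, -6, 3], 0], [[-1, -6, 2], 0], [[-1, -6, 1], 0], [[-1, -6, 2], 0]]
30 [[[0, -6, 1], 0], [[-1, -6, 1], 0], [[-1, -7, 1], 0], [[-1, -6, 0], 0], [[0, -6, 0], 0]]
35 [[[-1, -7, 0], 0], [[-1, -6, -1], 0], [[-1, -6, -1], 0], [[0, -6, -1], 0], [[-1, -7, -1], 0]]
40 [[[-1, -6, -2], 0], [[-1, -6, -2], 0], [[0, -6, -2], 0], [[-1, -5, -3], 0], [[-1, -6, -2], 0]]
45 [[[-1, -6, -3], 0], [[0, -5, -4], 0], [[-1, -5, -3], 0], [[0, -5, -4], 0], [[-1, -5, -4], 0]]
```

Call:
servo_tool(
  series=[
    [[0,0,3],0],
    [[0,0,6],0],
    [[0,-2,10],0],
    [[0,-2,6],0],
    [[0,0,6],0],
  ],
)

```text
clock: 19.2
tcp_pos: [0.5803, 0.22, 0.205]
eef_rot: [0.19, 3.133, 0.001]
ft_force: [6.0, -0.4, -10.9]
finger_gap: 0.151
grasp_force: 68.4
```

Call:
servo_tool(
  series=[
    [[-1,-1,7],0],
    [[0,-2,6],0],
    [[0,-2,6],0],
    [[0,-2,6],0],
    [[-1,-3,5],0],
  ],
)

```text
clock: 19.82
tcp_pos: [0.5772, 0.2128, 0.2366]
eef_rot: [-0.188, -3.136, -0.008]
ft_force: [-0.1, 1.4, 0.5]
finger_gap: 0.049
grasp_force: 0.0
```

```bash
cat > hm.py <<'E'
import sys
from h import *
S=grab("scene");T=grab("top")
for n,c,b in(("S",S,(270,110,385,225)),("T",T,(200,150,330,215))):
    hsv=cv2.cvtColor(c["im"],cv2.COLOR_RGB2HSV); m=cv2.inRange(hsv,(0,150,60),(8,255,255)); k=np.zeros_like(m); k[b[1]:b[3],b[0]:b[2]]=m[b[1]:b[3],b[0]:b[2]]
    # predicted bar centre pixel against tilt
    q=cv2.connectedComponentsWithStats(k); 
    for i in range(1,q[0]):
        if q[2][i,4]>15:
            best=[]
            for a in range(0,150,1):
                r=np.radians(a); u=.14*np.cos(r); P=[.5625+.122*u,.0850+.9925*u,.2+.14*np.sin(r)]
                best.append(np.linalg.norm(proj(c,P)[0]-q[3][i]))
            print(n,q[3][i].round(1),q[2][i],"tilt",int(np.argmin(best)),"off px",round(min(best),1))
if len(sys.argv)>1:
    cv2.imwrite("pics/"+sys.argv[1],np.hstack([cv2.resize(S["im"][110:290,220:400],(400,400)),cv2.resize(T["im"][120:250,190:320],(400,400))])[:,:,::-1])
s=manip.observe(); print(np.round(s["tcp_pos"],4),s["finger_gap"],s["grasp_force"],s["clock"])
E
python3 hm.py c5.png
```

```text
S [348.3 175.6] [338 165  22  22 109] tilt 21 off px 0.7
T [315.  159.9] [295 150  35  26 334] tilt 149 off px 36.6
[0.5775 0.2098 0.2374] -0.0015629315787884278 0.0 19.925
```

View pics/c5.png

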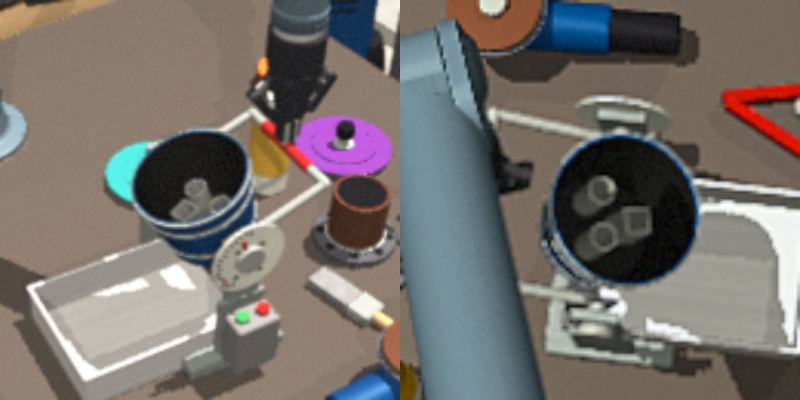

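The bar slipped out of the pads: they are shut (opening 0) and the drum has stopped at roughly 17–21°. I'm clearing upward to measure the tilt, then regripping deeper and harder.

Call:
servo_tool(
  series=[
    [[0,0,15],0],
    [[0,0,25],0],
    [[0,0,25],0],
    [[0,0,0],0],
  ],
)

```text
clock: 20.42
tcp_pos: [0.5792, 0.2091, 0.3046]
eef_rot: [0.192, 3.131, 0.004]
ft_force: [1.4, 0.3, -1.1]
finger_gap: 0.001
grasp_force: 0.0
```

Call:
servo_tool(
  series=[
    [[0,0,0],0],
    [[0,0,0],0],
    [[0,0,0],0],
  ],
  fingers=0.65,
)

```text
clock: 20.8
tcp_pos: [0.5769, 0.209, 0.3]
eef_rot: [-0.191, -3.134, 0.002]
ft_force: [-0.1, -0.3, 0.5]
finger_gap: 0.63
grasp_force: 0.0
```

```bash
python3 hm.py; python3 - <<'E'
from h import *
W=grab("wrist"); hsv=cv2.cvtColor(W["im"],cv2.COLOR_RGB2HSV); m=cv2.inRange(hsv,(0,150,80),(8,255,255)); m[:,:200]=0; m[:,360:]=0
q=cv2.connectedComponentsWithStats(m); i=1+np.argmax(q[2][1:,4]); print(q[3][i],q[2][i])
for a in range(8,26,2):
    r=np.radians(a); u=.14*np.cos(r); print(a,proj(W,[[.5625+.122*u+.0546*s,.085+.9925*u-.0067*s,.2+.14*np.sin(r)] for s in(1,0,-1)]).round(0).tolist())
E
```

```text
S [347.9 175. ] [337 165  23  22 135] tilt 22 off px 0.8
T [315.1 159.9] [295 150  35  26 335] tilt 149 off px 36.7
[0.5771 0.209  0.3004] 0.6488230976602262 0.0 20.9
[285.18214033 215.35105126] [ 272  134   27  168 4233]
8 [[296.0, 277.0], [298.0, 208.0], [299.0, 129.0]]
10 [[296.0, 280.0], [297.0, 209.0], [298.0, 130.0]]
12 [[295.0, 283.0], [296.0, 211.0], [297.0, 130.0]]
14 [[293.0, 286.0], [295.0, 213.0], [296.0, 131.0]]
16 [[292.0, 289.0], [293.0, 215.0], [294.0, 131.0]]
18 [[290.0, 293.0], [291.0, 217.0], [292.0, 132.0]]
20 [[288.0, 296.0], [289.0, 219.0], [290.0, 132.0]]
22 [[286.0, 300.0], [286.0, 222.0], [287.0, 133.0]]
24 [[283.0, 303.0], [283.0, 224.0], [284.0, 133.0]]
```

Call:
servo_tool(
  series=[
    [[1,5,-20],0],
    [[0,0,-25],0],
    [[0,0,-20],0],
    [[0,0,-7],0],
    [[0,0,0],0],
  ],
)

```text
clock: 21.58
tcp_pos: [0.5782, 0.214, 0.2285]
eef_rot: [-0.191, -3.135, 0.001]
ft_force: [0.8, -0.3, -0.0]
finger_gap: 0.652
grasp_force: 0.0
```

Call:
servo_tool(
  series=[
    [[0,0,0],0],
    [[0,0,0],0],
    [[0,0,0],0],
    [[0,0,0],0],
  ],
  fingers=0,
  newtons=120,
)

```text
clock: 22.08
tcp_pos: [0.5787, 0.2143, 0.2296]
eef_rot: [0.191, 3.135, 0.001]
ft_force: [-0.4, -0.6, 0.8]
finger_gap: 0.0
grasp_force: 0.0
```

Call:
servo_tool(
  series=[
    [[0,-1,3],0],
    [[0,-2,4],0],
    [[0,-2,4],0],
    [[-1,-2,4],0],
    [[0,-2,4],0],
  ],
)

```text
clock: 22.7
tcp_pos: [0.5775, 0.2049, 0.2485]
eef_rot: [0.191, 3.136, 0.0]
ft_force: [-0.2, 0.1, 0.5]
finger_gap: 0.003
grasp_force: 0.0
```

```bash
python3 hm.py c6.png
```

```text
S [348.3 176.5] [338 166  22  22 129] tilt 19 off px 0.9
T [315.2 159.9] [295 150  35  26 337] tilt 149 off px 36.7
[0.578  0.2048 0.249 ] 0.002694826871728673 0.0 22.8
```

View pics/c6.png

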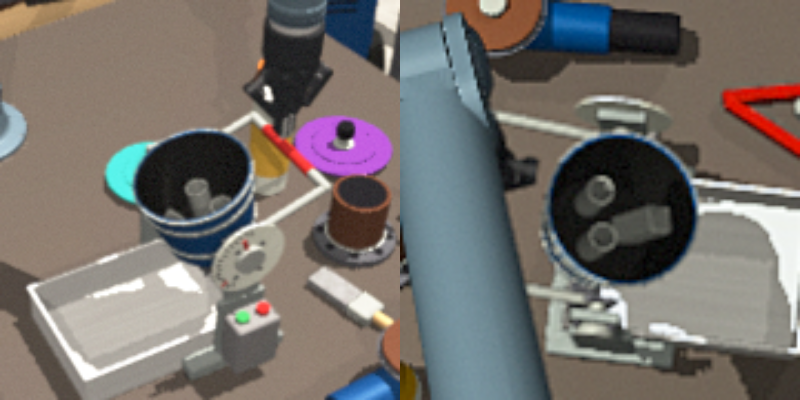

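```bash
python3 - <<'E'
from h import *
W=grab("wrist");S=grab("scene")
cv2.imwrite("pics/c7.png",np.hstack([cv2.resize(W["im"],(480,360)),cv2.resize(S["im"][130:210,310:380],(315,360),interpolation=2)])[:,:,::-1])
print(proj(S,manip.observe()["tcp_pos"]),proj(W,manip.observe()["tcp_pos"]))
for a in(0,10,15,20):
    r=np.radians(a); u=.14*np.cos(r); P=[.5625+.122*u,.085+.9925*u,.2+.14*np.sin(r)]; print(a,proj(S,P),proj(W,P))
E
```

```text
[[346.14007509 176.53992511]] [[279.4682075  248.74870728]]
0 [[349.87087987 187.1196992 ]] [[308.9021663  219.03402459]]
10 [[350.03103176 181.15035255]] [[308.88350224 232.04598451]]
15 [[349.6678101  178.31993837]] [[305.86873087 239.60722982]]
20 [[349.00441358 175.62237876]] [[300.37036122 247.93754025]]
```

View pics/c7.png

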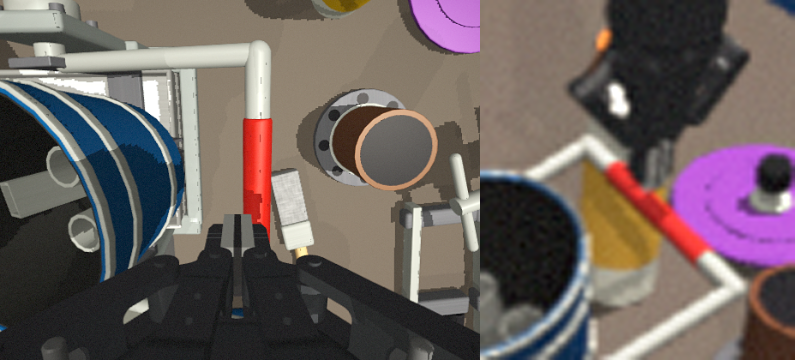

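The bar is at 20° tilt. It shows at wrist column 300 (257 in the scaled view), and the shut fingertips are just above it on the drum side. So the pads only caught the bar with their very tips, and I need to go about 12 mm deeper. Regripping that way.

Call:
servo_tool(
  series=[
    [[0,0,20],0],
    [[0,0,20],0],
    [[0,0,0],0],
  ],
)

```text
clock: 23.28
tcp_pos: [0.5787, 0.2055, 0.2898]
eef_rot: [0.191, 3.133, 0.003]
ft_force: [-0.2, -0.5, 0.3]
finger_gap: 0.0
grasp_force: 0.0
```

Call:
servo_tool(
  series=[
    [[0,10,0],0],
    [[0,0,0],0],
    [[0,0,0],0],
  ],
  fingers=0.65,
)

```text
clock: 23.65
tcp_pos: [0.5769, 0.2154, 0.2871]
eef_rot: [-0.19, -3.134, 0.002]
ft_force: [0.6, -0.2, -0.6]
finger_gap: 0.629
grasp_force: 0.0
```

Call:
servo_tool(
  series=[
    [[0,0,-20],0],
    [[0,0,-25],0],
    [[0,0,-20],0],
    [[0,0,-12],0],
    [[0,0,0],0],
  ],
)

```text
clock: 24.28
tcp_pos: [0.5768, 0.2148, 0.21]
eef_rot: [-0.191, -3.134, 0.002]
ft_force: [-0.4, 0.2, -0.2]
finger_gap: 0.647
grasp_force: 0.0
```

Call:
servo_tool(
  series=[
    [[0,0,0],0],
    [[0,0,0],0],
    [[0,0,0],0],
    [[0,0,0],0],
  ],
  fingers=0,
  newtons=90,
)

```text
clock: 24.78
tcp_pos: [0.5785, 0.2166, 0.2126]
eef_rot: [0.189, 3.133, 0.004]
ft_force: [0.8, 2.8, 2.6]
finger_gap: 0.156
grasp_force: 88.1
```

Call:
servo_tool(
  series=[
    [[0,-1,3],0],
    [[0,-2,5],0],
    [[0,-2,6],0],
    [[-1,-3,5],0],
    [[0,-3,6],0],
  ],
)

```text
clock: 25.4
tcp_pos: [0.5775, 0.2086, 0.2344]
eef_rot: [0.188, 3.132, 0.01]
ft_force: [6.6, 6.9, -12.9]
finger_gap: 0.153
grasp_force: 87.8
```

Call:
servo_tool(
  series=[
    [[0,-3,6],0],
    [[-1,-3,5],0],
    [[0,-4,5],0],
    [[-1,-4,5],0],
    [[0,0,0],0],
  ],
)

```text
clock: 26.02
tcp_pos: [0.576, 0.1958, 0.2569]
eef_rot: [0.188, 3.131, 0.014]
ft_force: [6.0, 7.7, -4.7]
finger_gap: 0.152
grasp_force: 88.4
```

```bash
python3 hm.py
```

```text
S [349.1 172.1] [345 166  10  14  64] tilt 26 off px 1.4
T [315.1 159.9] [295 150  35  26 334] tilt 149 off px 36.7
[0.576  0.1958 0.257 ] 0.15829661252320074 88.38538885116577 26.125
```

Call:
servo_tool(
  series=[
    [[0,-4,3],0],
    [[-1,-4,3],0],
    [[0,-5,3],0],
    [[-1,-5,3],0],
    [[-1,-4,3],0],
  ],
  newtons=40,
)

```text
clock: 26.75
tcp_pos: [0.5742, 0.1816, 0.2749]
eef_rot: [0.182, 3.127, 0.032]
ft_force: [7.1, 16.8, -1.3]
finger_gap: 0.155
grasp_force: 85.3
```

Call:
servo_tool(
  series=[
    [[0,-5,4],0],
    [[-1,-6,4],0],
    [[0,-5,3],0],
    [[-1,-6,3],0],
    [[-1,-5,3],0],
  ],
)

```text
clock: 27.38
tcp_pos: [0.5722, 0.1573, 0.296]
eef_rot: [0.173, 3.124, 0.038]
ft_force: [-4.2, 16.2, 15.5]
finger_gap: 0.156
grasp_force: 76.9
```

```bash
python3 hm.py
```

```text
S [339.2 166. ] [334 159  13  15  70] tilt 47 off px 2.1
T [315.1 159.8] [295 150  35  26 334] tilt 149 off px 36.7
[0.5719 0.1563 0.2967] 0.15503113636805704 76.7309045791626 27.475
```

Call:
servo_tool(
  series=[
    [[0,8,4],0],
    [[0,0,0],0],
    [[0,0,0],0],
  ],
  fingers=0.28,
  newtons=30,
)

```text
clock: 27.85
tcp_pos: [0.5688, 0.1525, 0.2941]
eef_rot: [0.188, 3.135, 0.009]
ft_force: [0.2, 6.6, 5.5]
finger_gap: 0.28
grasp_force: 3.5
```

```bash
python3 hm.py
```

```text
S [337.5 164.8] [332 156  14  18  95] tilt 51 off px 1.8
T [315.1 159.8] [295 150  35  26 333] tilt 149 off px 36.7
[0.5689 0.1524 0.2941] 0.28222852592110864 3.505505919456482 27.95
```

Call:
servo_tool(
  series=[
    [[0,-5,0],0],
    [[-1,-6,1],0],
    [[-1,-5,1],0],
    [[-1,-6,1],0],
    [[0,-6,1],0],
  ],
)

```text
clock: 28.58
tcp_pos: [0.5675, 0.1316, 0.3012]
eef_rot: [0.179, 3.13, 0.025]
ft_force: [1.3, 13.6, 9.5]
finger_gap: 0.278
grasp_force: 6.8
```

Call:
servo_tool(
  series=[
    [[-1,-6,1],0],
    [[-1,-6,1],0],
    [[-1,-6,1],0],
    [[0,-6,1],0],
    [[-1,-6,1],0],
  ],
)

```text
clock: 29.2
tcp_pos: [0.5628, 0.0967, 0.3041]
eef_rot: [0.185, 3.132, 0.014]
ft_force: [1.9, 9.6, 8.3]
finger_gap: 0.278
grasp_force: 4.9
```

Call:
servo_tool(
  series=[
    [[-1,-6,0],0],
    [[-1,-6,0],0],
    [[0,-6,0],0],
    [[-1,-6,0],0],
    [[-1,-6,-1],0],
  ],
)

```text
clock: 29.82
tcp_pos: [0.5585, 0.0649, 0.3023]
eef_rot: [0.188, 3.133, 0.01]
ft_force: [2.3, 7.7, 5.7]
finger_gap: 0.277
grasp_force: 4.0
```

```bash
python3 hm.py
```

```text
S [310. 167.] [303 158  16  18 106] tilt 95 off px 3.3
T [315.  159.7] [295 150  35  26 331] tilt 149 off px 36.8
[0.5581 0.0634 0.302 ] 0.2790696059068675 3.143642842769623 29.925
```

Call:
servo_tool(
  series=[
    [[-1,-6,-1],0],
    [[-1,-6,-1],0],
    [[0,-6,-2],0],
    [[-1,-6,-2],0],
    [[-1,-6,-2],0],
  ],
)

```text
clock: 30.55
tcp_pos: [0.5542, 0.034, 0.2937]
eef_rot: [0.189, 3.134, 0.008]
ft_force: [1.2, 6.0, 4.0]
finger_gap: 0.28
grasp_force: 3.6
```

Call:
servo_tool(
  series=[
    [[-1,-6,-3],0],
    [[-1,-6,-3],0],
    [[0,-6,-3],0],
    [[-1,-5,-4],0],
    [[-1,-5,-4],0],
  ],
)

```text
clock: 31.18
tcp_pos: [0.5495, 0.0048, 0.276]
eef_rot: [-0.191, -3.136, -0.005]
ft_force: [1.3, 5.2, 4.0]
finger_gap: 0.277
grasp_force: 2.9
```

Call:
servo_tool(
  series=[
    [[-1,-5,-4],0],
    [[0,-5,-4],0],
    [[0,-3,-2],0],
    [[0,0,0],0],
    [[0,0,0],0],
  ],
)

```text
clock: 31.8
tcp_pos: [0.5474, -0.0089, 0.2652]
eef_rot: [-0.191, -3.133, -0.002]
ft_force: [0.2, 4.4, 2.0]
finger_gap: 0.277
grasp_force: 2.5
```

```bash
python3 hm.py
```

```text
S [285.1 183.1] [279 173  15  21 105] tilt 130 off px 2.4
T [321.9 162.6] [309 150  21  26 218] tilt 149 off px 38.8
[ 0.5475 -0.0089  0.2652] 0.27813590222774603 2.5100889801979065 31.9
```

Call:
servo_tool(
  series=[
    [[0,-2,-2],0],
    [[0,-1,-1],0],
    [[0,0,0],0],
    [[0,0,0],0],
    [[0,0,0],0],
  ],
)

```text
clock: 32.52
tcp_pos: [0.5473, -0.0118, 0.2625]
eef_rot: [-0.191, -3.133, -0.003]
ft_force: [0.4, 4.6, 2.9]
finger_gap: 0.283
grasp_force: 2.5
```

Call:
servo_tool(
  series=[
    [[0,0,0],0],
    [[0,0,0],0],
    [[0,0,0],0],
    [[0,0,0],0],
    [[0,0,0],0],
  ],
)

```text
clock: 33.15
tcp_pos: [0.5473, -0.0118, 0.2625]
eef_rot: [-0.191, -3.133, -0.003]
ft_force: [-0.5, 5.4, 2.0]
finger_gap: 0.278
grasp_force: 2.5
```

```bash
python3 hm.py c8.png
```

```text
S [284.2 184.1] [278 174  15  20 106] tilt 132 off px 2.5
T [322.4 162.8] [310 150  20  26 209] tilt 149 off px 39.0
[ 0.5473 -0.0118  0.2625] 0.2806535336750872 2.5155141949653625 33.25
```

View pics/c8.png

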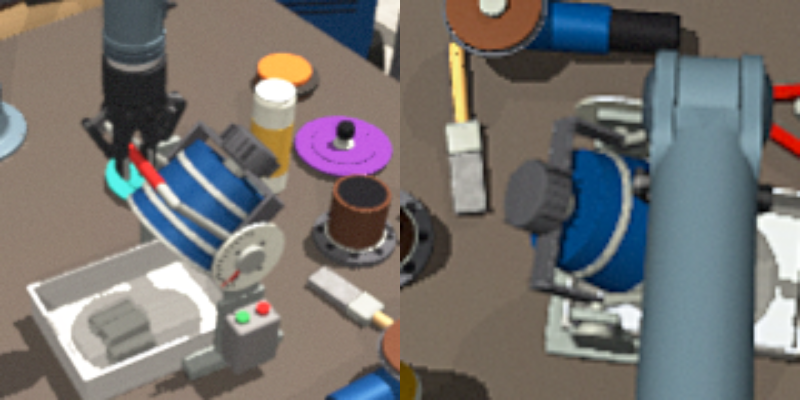

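The scene half shows the drum mouth down and the quadrant's red mark at the pointer (about 131°). A cluster of tube ends lies in the tray at (120,325). I'm swinging it back with the front finger pushing +y.

Call:
servo_tool(
  series=[
    [[0,5,0],0],
    [[0,6,1],0],
    [[1,6,2],0],
    [[1,6,4],0],
    [[1,5,4],0],
  ],
)

```text
clock: 33.88
tcp_pos: [0.5491, 0.0083, 0.274]
eef_rot: [-0.2, -3.13, 0.013]
ft_force: [-3.2, -6.6, 2.8]
finger_gap: 0.278
grasp_force: 3.7
```

Call:
servo_tool(
  series=[
    [[1,5,4],0],
    [[0,6,4],0],
    [[1,6,4],0],
    [[1,6,3],0],
    [[1,6,3],0],
  ],
)

```text
clock: 34.5
tcp_pos: [0.554, 0.0399, 0.2919]
eef_rot: [-0.197, -3.132, 0.008]
ft_force: [-3.1, -4.1, 1.8]
finger_gap: 0.283
grasp_force: 2.2
```

Call:
servo_tool(
  series=[
    [[0,6,2],0],
    [[1,6,2],0],
    [[1,6,2],0],
    [[1,6,1],0],
    [[0,6,1],0],
  ],
)

```text
clock: 35.12
tcp_pos: [0.5593, 0.075, 0.3003]
eef_rot: [0.19, 3.134, 0.0]
ft_force: [0.8, -3.0, 1.3]
finger_gap: 0.282
grasp_force: 1.4
```

Call:
servo_tool(
  series=[
    [[1,6,1],0],
    [[1,6,0],0],
    [[1,6,0],0],
    [[0,6,0],0],
    [[1,6,0],0],
  ],
)

```text
clock: 35.75
tcp_pos: [0.5626, 0.1045, 0.301]
eef_rot: [0.191, 3.136, -0.0]
ft_force: [0.9, -3.2, -0.4]
finger_gap: 0.281
grasp_force: 1.3
```

```bash
python3 hm.py
```

```text
S [321.8 165.5] [317 158  12  15  79] tilt 78 off px 4.7
T [315.2 159.9] [295 150  35  26 336] tilt 149 off px 36.7
[0.5624 0.1059 0.3009] 0.2792815028417527 0.12825557962059975 35.85
```

Call:
servo_tool(
  series=[
    [[0,6,-1],0],
    [[1,6,-1],0],
    [[1,6,-1],0],
    [[1,6,-2],0],
    [[1,6,-2],0],
  ],
)

```text
clock: 36.48
tcp_pos: [0.5661, 0.1347, 0.2938]
eef_rot: [-0.191, -3.135, 0.0]
ft_force: [-1.6, -1.4, 2.5]
finger_gap: 0.282
grasp_force: 1.1
```

Call:
servo_tool(
  series=[
    [[0,6,-2],0],
    [[1,6,-3],0],
    [[1,5,-3],0],
    [[1,5,-3],0],
    [[0,5,-4],0],
  ],
)

```text
clock: 37.1
tcp_pos: [0.5697, 0.1614, 0.279]
eef_rot: [0.191, 3.135, 0.0]
ft_force: [0.4, -2.4, 2.5]
finger_gap: 0.28
grasp_force: 1.0
```

Call:
servo_tool(
  series=[
    [[1,5,-4],0],
    [[0,5,-4],0],
    [[1,5,-4],0],
    [[0,5,-4],0],
    [[0,0,0],0],
  ],
)

```text
clock: 37.72
tcp_pos: [0.5712, 0.1821, 0.2625]
eef_rot: [-0.19, -3.135, -0.001]
ft_force: [-0.3, -0.4, 0.4]
finger_gap: 0.277
grasp_force: 0.4
```

```bash
python3 hm.py
```

```text
S [344.7 168.2] [339 162  13  14  80] tilt 36 off px 0.2
T [315.1 159.9] [295 150  35  26 337] tilt 149 off px 36.7
[0.571  0.1822 0.2628] 0.2808356821083683 0.132478061132133 37.825
```

Call:
servo_tool(
  series=[
    [[0,-5,5],0],
    [[0,0,5],0],
    [[0,0,2],0],
    [[0,0,0],0],
  ],
)

```text
clock: 38.33
tcp_pos: [0.5717, 0.1764, 0.2757]
eef_rot: [0.191, 3.135, 0.001]
ft_force: [0.4, 0.4, -0.6]
finger_gap: 0.286
grasp_force: 0.0
```

Call:
servo_tool(
  series=[
    [[0,0,0],0],
    [[0,0,0],0],
    [[0,0,0],0],
  ],
  fingers=0,
  newtons=80,
)

```text
clock: 38.7
tcp_pos: [0.5719, 0.1788, 0.2758]
eef_rot: [0.188, 3.134, 0.005]
ft_force: [0.9, 5.8, 2.3]
finger_gap: 0.162
grasp_force: 78.2
```

Call:
servo_tool(
  series=[
    [[0,4,-4],0],
    [[1,5,-4],0],
    [[0,4,-5],0],
    [[1,4,-5],0],
    [[0,4,-5],0],
  ],
)

```text
clock: 39.33
tcp_pos: [0.5738, 0.1966, 0.2539]
eef_rot: [0.191, 3.135, -0.001]
ft_force: [-1.4, 1.7, 7.6]
finger_gap: 0.161
grasp_force: 82.1
```

Call:
servo_tool(
  series=[
    [[1,4,-5],0],
    [[0,3,-5],0],
    [[1,3,-6],0],
    [[0,3,-6],0],
    [[0,3,-5],0],
  ],
)

```text
clock: 39.95
tcp_pos: [0.5755, 0.2112, 0.2264]
eef_rot: [-0.195, -3.135, 0.004]
ft_force: [12.5, 0.6, 1.3]
finger_gap: 0.159
grasp_force: 85.6
```

```bash
python3 hm.py
```

```text
S [352.4 178.1] [348 171  11  14  65] tilt 15 off px 2.8
T [315.1 159.8] [295 150  35  26 333] tilt 149 off px 36.7
[0.5757 0.2117 0.225 ] 0.1602559286920354 85.55537581443787 40.05
```

Call:
servo_tool(
  series=[
    [[0,2,-6],0],
    [[0,2,-6],0],
    [[0,2,-6],0],
    [[1,2,-6],0],
    [[0,2,-6],0],
  ],
)

```text
clock: 40.67
tcp_pos: [0.5765, 0.2205, 0.1942]
eef_rot: [-0.194, -3.135, 0.006]
ft_force: [-1.8, -4.3, 4.6]
finger_gap: 0.162
grasp_force: 90.1
```

Call:
servo_tool(
  series=[
    [[0,1,-6],0],
    [[0,1,-6],0],
    [[0,0,-6],0],
    [[0,0,-6],0],
    [[0,0,-4],0],
  ],
)

```text
clock: 41.3
tcp_pos: [0.577, 0.223, 0.1668]
eef_rot: [0.193, 3.135, -0.004]
ft_force: [13.8, -6.6, -1.5]
finger_gap: 0.162
grasp_force: 93.4
```

```bash
python3 hm.py
```

```text
S [354.2 191. ] [350 185  11  13  65] tilt 0 off px 5.8
T [315.1 159.9] [295 150  35  26 334] tilt 149 off px 36.7
[0.5762 0.223  0.167 ] 0.16378451427969973 93.52350354194641 41.4
```

Call:
servo_tool(
  series=[
    [[0,0,-2],0],
    [[0,0,-2],0],
    [[0,0,-2],0],
    [[0,0,0],0],
  ],
)

```text
clock: 41.9
tcp_pos: [0.5762, 0.2231, 0.1668]
eef_rot: [-0.2, -3.132, -0.001]
ft_force: [-11.3, -7.6, 28.3]
finger_gap: 0.16
grasp_force: 96.2
```

Call:
servo_tool(
  series=[
    [[0,0,4],0],
    [[0,0,0],0],
    [[0,0,0],0],
    [[0,0,0],0],
  ],
  fingers=0.6,
)

```text
clock: 42.4
tcp_pos: [0.5757, 0.2257, 0.164]
eef_rot: [-0.19, -3.134, 0.001]
ft_force: [-0.3, 0.7, -0.1]
finger_gap: 0.603
grasp_force: 0.0
```

Call:
servo_tool(
  series=[
    [[0,0,20],0],
    [[0,0,25],0],
    [[0,0,25],0],
    [[0,0,10],0],
    [[0,0,0],0],
  ],
)

```text
clock: 43.02
tcp_pos: [0.5772, 0.2254, 0.2465]
eef_rot: [0.191, 3.134, 0.002]
ft_force: [0.3, 0.0, -1.2]
finger_gap: 0.6
grasp_force: 0.0
```

```bash
cat > wm.py <<'E'
from h import *
W=grab("wrist"); hsv=cv2.cvtColor(W["im"],cv2.COLOR_RGB2HSV); m=cv2.inRange(hsv,(0,150,80),(8,255,255)); m[:,:200]=0; m[:,360:]=0
q=cv2.connectedComponentsWithStats(m); i=1+np.argmax(q[2][1:,4]); print(q[3][i],q[2][i])
for a in(0,2,4,8):
    r=np.radians(a); u=.14*np.cos(r); print(a,proj(W,[[.5625+.122*u+.0546*s,.085+.9925*u-.0067*s,.2+.14*np.sin(r)] for s in(1,0,-1)]).round(1).tolist())
E
python3 hm.py; python3 wm.py
```

```text
S [349.2 186.2] [339 176  22  22 133] tilt 1 off px 0.8
T [315.1 159.9] [295 150  35  26 333] tilt 149 off px 36.7
[0.5759 0.225  0.2444] 0.5952279949550988 0.0 43.125
[273.75186159 223.99080158] [ 259  141   29  172 4566]
0 [[277.4, 306.7], [277.6, 228.3], [277.7, 138.6]]
2 [[277.3, 310.7], [277.5, 230.9], [277.6, 139.3]]
4 [[276.9, 314.9], [277.0, 233.6], [277.2, 140.0]]
8 [[275.2, 323.8], [275.2, 239.4], [275.2, 141.6]]
```

The drum reached its stop: 28 N with no further travel. The handle is back at its first pixel, (349.2,186.2) against (349.0,186.0). I'm giving it one seating press from above with shut fingers, in case opening the pads dragged it.

Call:
servo_tool(
  series=[
    [[0,-1,0],0],
    [[0,0,0],0],
    [[0,0,-10],0],
    [[0,0,-10],0],
    [[0,0,-5],0],
  ],
  fingers=0,
  newtons=30,
)

```text
clock: 43.8
tcp_pos: [0.5757, 0.2239, 0.2186]
eef_rot: [-0.191, -3.134, 0.002]
ft_force: [-0.9, 0.2, -0.4]
finger_gap: -0.001
grasp_force: 0.0
```

Call:
servo_tool(
  series=[
    [[0,0,-3],0],
    [[0,0,-3],0],
    [[0,0,-3],0],
    [[0,0,0],0],
  ],
)

```text
clock: 44.3
tcp_pos: [0.5764, 0.2241, 0.211]
eef_rot: [-0.191, -3.136, 0.0]
ft_force: [-0.2, 0.4, -0.5]
finger_gap: 0.002
grasp_force: 0.0
```

Call:
servo_tool(
  series=[
    [[0,0,-2],0],
    [[0,0,-2],0],
    [[0,0,-2],0],
    [[0,0,0],0],
  ],
)

```text
clock: 44.8
tcp_pos: [0.5763, 0.2241, 0.2049]
eef_rot: [-0.191, -3.135, 0.0]
ft_force: [-0.6, 0.4, -0.9]
finger_gap: 0.001
grasp_force: 0.0
```

Call:
servo_tool(
  series=[
    [[0,0,-2],0],
    [[0,0,-2],0],
    [[0,0,0],0],
  ],
)

```text
clock: 45.18
tcp_pos: [0.5763, 0.2241, 0.2009]
eef_rot: [-0.191, -3.135, 0.0]
ft_force: [-0.7, -0.6, 0.4]
finger_gap: 0.002
grasp_force: 0.0
```

Call:
servo_tool(
  series=[
    [[0,0,-2],0],
    [[0,0,-2],0],
    [[0,0,0],0],
  ],
)

```text
clock: 45.55
tcp_pos: [0.5763, 0.2241, 0.1969]
eef_rot: [-0.191, -3.135, 0.0]
ft_force: [0.4, -0.4, -0.6]
finger_gap: -0.002
grasp_force: 0.0
```

Call:
servo_tool(
  series=[
    [[0,0,-2],0],
    [[0,0,0],0],
  ],
)

```text
clock: 45.8
tcp_pos: [0.5763, 0.2241, 0.1949]
eef_rot: [-0.191, -3.135, 0.0]
ft_force: [-0.4, 0.5, -0.5]
finger_gap: -0.002
grasp_force: 0.0
```

Call:
servo_tool(
  series=[
    [[0,0,-2],0],
    [[0,0,0],0],
  ],
)

```text
clock: 46.05
tcp_pos: [0.5763, 0.2241, 0.193]
eef_rot: [-0.191, -3.135, 0.0]
ft_force: [-0.4, -0.4, 0.6]
finger_gap: 0.003
grasp_force: 0.0
```

Call:
servo_tool(
  series=[
    [[0,0,-2],0],
    [[0,0,-2],0],
    [[0,0,0],0],
  ],
)

```text
clock: 46.42
tcp_pos: [0.5762, 0.2241, 0.1888]
eef_rot: [-0.191, -3.135, 0.0]
ft_force: [-0.0, -0.7, -0.1]
finger_gap: 0.001
grasp_force: 0.0
```

Call:
servo_tool(
  series=[
    [[0,0,-2],0],
    [[0,0,-1],0],
    [[0,0,0],0],
  ],
)

```text
clock: 46.8
tcp_pos: [0.5765, 0.2242, 0.1866]
eef_rot: [-0.191, -3.136, -0.0]
ft_force: [-1.4, -0.5, 1.8]
finger_gap: 0.003
grasp_force: 1.2
```

```bash
python3 hm.py; python3 wm.py | head -1
```

```text
S [349.2 186.4] [338 176  23  22 119] tilt 1 off px 0.8
T [315.1 159.9] [295 150  35  26 334] tilt 149 off px 36.7
[0.5765 0.2241 0.1866] 0.008109384374161265 1.4663707644649548 46.9
[273.28327554 200.5596159 ] [ 254  151   39  110 3749]
```

Call:
servo_tool(
  series=[
    [[0,0,-2],0],
    [[0,0,-2],0],
    [[0,0,0],0],
  ],
)

```text
clock: 47.32
tcp_pos: [0.5766, 0.2242, 0.1863]
eef_rot: [-0.192, -3.135, -0.003]
ft_force: [-7.3, -2.5, 17.3]
finger_gap: 0.002
grasp_force: 8.7
```

Call:
servo_tool(
  series=[
    [[0,0,5],0],
    [[0,0,20],0],
    [[0,0,40],0],
    [[0,0,45],0],
    [[0,0,45],0],
  ],
)

```text
clock: 47.95
tcp_pos: [0.5765, 0.224, 0.339]
eef_rot: [0.191, 3.135, -0.0]
ft_force: [1.4, 0.2, 0.4]
finger_gap: 0.001
grasp_force: 0.0
```

Call:
servo_tool(
  series=[
    [[-20,20,0],0],
    [[-30,30,0],0],
    [[-30,30,0],0],
    [[-30,30,0],0],
    [[-30,30,0],0],
  ],
)

```text
clock: 48.58
tcp_pos: [0.4357, 0.365, 0.3378]
eef_rot: [0.192, 3.135, 0.001]
ft_force: [1.1, 0.6, 0.8]
finger_gap: 0.0
grasp_force: 0.0
```

Call:
servo_tool(
  series=[
    [[-30,30,0],0],
    [[-30,30,0],0],
    [[-30,30,0],0],
    [[-30,30,0],0],
    [[0,0,0],0],
  ],
)

```text
clock: 49.2
tcp_pos: [0.3117, 0.4879, 0.3372]
eef_rot: [-0.177, -3.135, -0.002]
ft_force: [0.3, -1.2, -0.8]
finger_gap: 0.0
grasp_force: 0.0
```

```bash
python3 hm.py; python3 - <<'E'
from h import *
T=grab("top"); S=grab("scene")
cv2.imwrite("pics/final.png",np.vstack([np.hstack([cv2.resize(T["im"][130:290,195:415],(440,320)),cv2.resize(S["im"][140:300,230:400],(340,320))]),cv2.resize(np.hstack([S["im"],T["im"]]),(780,280))])[:,:,::-1])
E
```

```text
S [349.2 186.2] [339 176  22  22 134] tilt 1 off px 0.8
T [315.2 159.9] [295 150  35  26 333] tilt 149 off px 36.7
T [215.2 186.6] [211 170   9  33 152] tilt 0 off px 0.4
[0.3166 0.4841 0.3374] 0.005348959872394981 0.0 49.3
```

View pics/final.png

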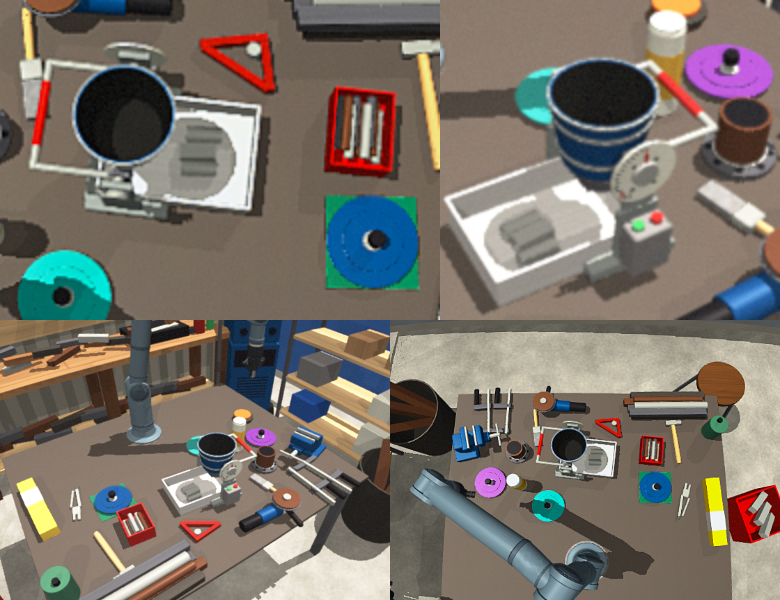

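The picture shows the lid centred on the mat (370,240) and the drum level and empty (122,115). The tube ends lie in the tray (200,150), the bystanders are in place and the arm is clear. Handing in.

```bash
python3 -c "
from cell import job
print(job.hand_in())"
```

```text
the job is handed in; nothing more can be done
None
```

I handed the job in at about 49 s: the lid lies flat, knob up, on the mat, the tube ends are in the tray (the drum is empty), and the drum is level and released. The tip was not fully steady: the handle slipped from the gripper at about 20° and had to be regripped before it reached about 131°.

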